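Magnifier over the circuit board

ROBOT

A 6-joint arm with a two-finger parallel gripper is mounted at the origin on the work surface. World frame = base frame: x ahead of the robot, y to its left, z up, the work surface at z = 0. Lengths are in m, angles in rad, forces in N, time in s.
With the tool pointing down it reaches from about 0.275 to 0.825 m from the base axis. Payload 4.9 kg.
Tool frame: the origin (TCP) lies midway between the tips of the shut fingers; the grasp point (between the pads) lies 19 mm behind it (bot.grip_depth is the distance from the TCP to the grasp point, in m); y points along the fingers, x is the direction in which the jaws open and shut, and the axes are right-handed (so a half turn about y gives the same grasp; the last joint's range is limited). The gripper opens to 85 mm and grips with 20 to 120 N. Pads are 22 mm wide; open, the fingers measure 114 mm over their backs; the gripper's body (76 mm by 85 mm) begins 54 mm behind the grasp point. The pads swing forward as they close: fully open they stand 13 mm farther back than shut.
Start: joints at [1.12, 0.326, -0.193, 1.052, 0, 1.437], TCP at [0.171, 0.523, 0.231] pointing down, gripper open.
Joint ranges: [-2.65, 2.65], [-0.97, 1.79], [-1.3, 1.35], [-1.93, 2.1], [-1.47, 1.37], [-3.14, 3.14]. Speed limits (rad/s): [2.57, 2.57, 3.14, 3.14, 3.14, 3.14].

INTERFACE

Orientations are given as a unit quaternion [w, x, y, z].
In Python, from cell import bot gives the robot as it stands. Calls block until the motion is done:
- bot.move_pose(position, orientation): joint-space move of the TCP to a pose.
- bot.move_linear(position, speed=0.15, rotation=None, until_force=None): straight line of the TCP; rotation=None keeps the orientation; speed is the mean speed in m/s. With until_force (N) it stops when the force on the tool has changed by that much, and returns True; else False.
- bot.goto_joints(angles): joint-space move.
- bot.set_gripper(opening, grasp_force=None): opening from 0.0 (shut) to 1.0 (fully open); grasp_force is the grip in N (None keeps the last); returns when the fingers have stopped.
- bot.wait(seconds).
- bot.solve_ik(position, orientation): joint angles nearest the present ones, or None.
- bot.camera(name): name is "scene" or "top" or "wrist"; returns the picture (420x560x3 uint8, red, green, blue); there is no depth.
- bot.calibration(name): a dict with "mtx" (3x3 intrinsics, pixels), "k1" (the pictures are not rectified: a ray, as slopes to the right and down, at radius r is drawn at 1 + k1 r^2 times it, then the intrinsics apply), "extrinsics" (4x4, takes a point from world to camera coordinates); the wrist camera has in their place "hand_eye" (4x4, takes a point from camera to tool coordinates, whose origin is the TCP and whose axes are the tool frame's). Camera axes: x right, y down, z forward; pixel columns grow to the right and rows downward; lengths in m; the calibration is good to about 2 mm. A picture is of the moment at which its call begins: read the wrist's pose just before it. calibration takes no time and is no camera call.
A pose or a line that the arm cannot do raises bot.PlanningError and nothing moves.
- bot.close_job(): hands the job in, once; it reports no verdict.
Trained networks look in the newest picture that a camera, given by its name, has taken for a name from the list of things; names that differ only in an ending like _2 or _b are one class to them, and where a whole thing is asked for, a point or a joint stands for the part that bears it (a point fixed in the world has none). Each returns a list of dicts, best first, with "confidence" (0 to 1); they miss things now and then, are a little off and sometimes report something else, mostly with a low value. They report only what shows in the picture. A call takes as long as a camera call. They do not tell look-alikes from the thing itself.
- bot.search_frame(camera, thing): "bbox" ([left, top, width, height] in pixels, round what is visible of it).
Readings, each from a call of its own:
- bot.read_clock(): time.
- bot.read_joint_positions(): joint angles.
- bot.read_joint_vel(): joint speeds.
- bot.read_joint_efforts(): joint torques, N m.
- bot.read_position(): TCP position.
- bot.read_tool_rot(): TCP orientation.
- bot.read_ft_force(): force on the tool from outside, world axes, zero at the start.
- bot.read_moment(): the same for the moment, N m.
- bot.read_gripper_width(): opening from 0.0 (shut) to 1.0 (fully open).
Only numpy, scipy, OpenCV 4.12 (cv2) and the standard library are available. Lean on these libraries where they do the work, as an engineer would, in place of code of your own. Each camera call takes 0.05 s, during which the arm holds its last target. There are 200 camera calls.

TASK

Draw the rectangular magnifying glass out of its leaning desk stand, turn it so that the lens lies level, and finish while still holding it in the gripper with the lens over the middle of the circuit board, about 15 cm above the desk. Do not let it touch the board, and leave the board and the other things on the desk where they are.

Things in the scene. Friction and masses are not known exactly. Their poses are not given: they have to be found in the camera images.
- lens (a point): Centre of the lens of the loose magnifier (0.1 kg): clear rectangular pane in a black frame 80 mm long (x), 60 wide (y), 10 thick (z). x points from handle to lens, along the handle; y across; z square to the lens. Parked, x points down into the stand, 35 degrees off vertical, handle up and leaning to the stand's front, z 55 degrees off vertical. Level means z vertical, either face up.
- handle (a point): Centre of the magnifier's straight black handle, 90 mm from the lens centre along -x of lens (same axes). The bar is 80 mm long (x), 22 mm wide (y), 14 mm thick (z); parked, its centre is about 126 mm above the desk and it stands free on all sides.
- stand: Stand fixed to the desk: dark base plate 115 by 90 by 8 mm bearing a grey slanted pocket, 75 mm wide, 70 mm tall overall. Origin under the base, z up, -x its front, to which pocket and handle lean, 35 degrees off vertical. The pocket's open upper end holds the lower 40 mm of the lens frame with 1 to 2 mm play: the magnifier is free after being drawn 45 mm along the handle's line (up and to the front).
- stand_pocket (a point): Where the lens centre sits when the magnifier is parked: 12 mm behind (x) the stand's origin and 52 mm above the desk. Axes as the stand's.
- board_centre (a point): Middle of the upper face of the green circuit board, a loose plate 70 mm (x) by 100 mm (y) by 6 mm lying flat on the desk, with low parts on it up to 16 mm above the desk. This point is 6 mm above the desk.
- phone: Bystander: black mobile phone lying flat, 72 mm (x) by 150 mm (y) by 9 mm; origin at the centre of its underside. It may lie where the board lies in another start.
- pen_cup: Bystander: dark round pen cup, 80 mm across, 95 mm high, pens up to 170 mm; origin at the centre of its underside.
- eraser: Bystander: white eraser 24 by 55 by 14 mm; origin at the centre of its underside.
- mouse: Bystander: black computer mouse 60 by 105 by 31 mm; origin at the centre of its underside.
- magnifier: The magnifier as a whole; its origin and axes are those of lens.
Not all that is in view belongs to the job. Of the things that look like the part that bears board_centre, the middle-sized one is meant. What is shaped like the magnifier but pink is not meant.

How it is judged:
On the way:
1. the magnifier is drawn clear of its stand, held by the gripper (distance between lens and stand_pocket above 0.05 m and height (world z) of lens above 0.075 m and contact force between magnifier and stand below 0.05 N and contact force between the fingers and magnifier above 1 N), for 0.1 s.
At the end, for the whole second after the job is handed in: The gripper holds the magnifier (over 1 N) and neither stand nor board touches it; the lens is level within 0.2 rad, either face up; its centre is within 30 mm horizontally of the board's middle and 100 to 200 mm above the desk; it is still (under 0.03 m/s) (contact force between the fingers and magnifier above 1 N and contact force between magnifier and stand below 0.05 N and contact force between magnifier and board below 0.05 N and (angle between lens's own z axis and vertical below 0.2 rad or angle between lens's own z axis and vertical above 2.94 rad) and horizontal distance between lens and board_centre below 0.03 m and height (world z) of lens between 0.1 and 0.2 m and linear speed of magnifier below 0.03 m/s); the arm keeps its last pose, push and grip.
It fails at once if the magnifier touched the board (contact force between magnifier and board above 0.2 N).
It fails at once if the board was moved by more than 15 mm (distance of board_centre from where it was at the start of the episode above 0.015 m).
It fails at once if the phone, pen cup, eraser or mouse was moved by more than 20 mm (distance of any of phone, pen_cup, eraser, mouse from where it was at the start of the episode above 0.02 m).
It also fails if it takes over 38 s, if anything falls off the work surface, if the arm or the gripper's body presses on something with over 40 N, if the wrist force passes 120 N, or if a joint passes its speed limit or range.

## Working session

There is one attempt and no reset: what is moved stays moved. The work goes in short steps, each a Python script; the robot and the scene stay as the last script left them, time stands still between calls to the robot, and variables do not carry over. Pictures are saved under pics/ and viewed, about 8 in all and at most 12, crops included, and the job is handed in when it is done.

```bash
mkdir -p pics; python3 - <<'E'
from cell import bot
import cv2
for c in("scene","top"):
    im=bot.camera(c); cv2.imwrite(f"pics/{c}0.png",im[:,:,::-1])
    k=bot.calibration(c); print(c,k)
    for t in("lens","handle","stand","board_centre","phone","pen_cup","eraser","mouse"):
        print(t,[([round(v) for v in d["bbox"]],round(d["confidence"],2)) for d in bot.search_frame(c,t)])
print(bot.calibration("wrist"),bot.read_tool_rot(),bot.read_clock())
E
```

```text
scene {'mtx': array([[423.85098291,   0.        , 279.37502519],
       [  0.        , 423.85098291, 207.18219736],
       [  0.        ,   0.        ,   1.        ]]), 'k1': -0.0065490107164515, 'extrinsics': array([[-0.08865358,  0.99588855, -0.0186154 ,  0.06834312],
       [ 0.70823077,  0.04988301, -0.70421649, -0.34164151],
       [-0.70039255, -0.07561531, -0.70974122,  1.48227401],
       [ 0.        ,  0.        ,  0.        ,  1.        ]])}
lens [([203, 168, 62, 18], 0.87), ([181, 165, 30, 57], 0.67)]
handle [([181, 165, 25, 62], 0.85)]
stand [([184, 204, 36, 44], 0.58)]
board_centre [([370, 237, 42, 34], 0.89), ([373, 281, 66, 63], 0.84), ([379, 200, 34, 26], 0.69)]
phone [([248, 220, 65, 35], 0.7)]
pen_cup [([449, 197, 52, 69], 0.63), ([265, 294, 28, 16], 0.23)]
eraser [([265, 290, 26, 21], 0.72)]
mouse [([81, 232, 53, 25], 0.72)]
top {'mtx': array([[389.82206288,   0.        , 274.60045475],
       [  0.        , 389.82206288, 204.83295204],
       [  0.        ,   0.        ,   1.        ]]), 'k1': -0.011088866560063736, 'extrinsics': array([[-0.0010007 , -0.99997768, 
[... 537 characters left out ...]
up [([67, 174, 56, 40], 0.61)]
eraser [([262, 129, 22, 12], 0.65)]
mouse [([418, 167, 39, 23], 0.94)]
{'mtx': array([[323.53627815,   0.        , 278.45292641],
       [  0.        , 323.53627815, 208.80278299],
       [  0.        ,   0.        ,   1.        ]]), 'k1': -0.04537340415407844, 'hand_eye': array([[ 9.99999268e-01, -1.18478898e-03,  2.45671807e-04,
         2.96558978e-04],
       [-6.18523457e-04, -3.26028313e-01,  9.45359803e-01,
        -1.42262016e-01],
       [-1.03995591e-03, -9.45359263e-01, -3.26028807e-01,
         8.30297055e-02],
       [ 0.00000000e+00,  0.00000000e+00,  0.00000000e+00,
         1.00000000e+00]])} [ 0.57260522 -0.57260427 -0.41488295  0.41487318] 0.9
```

View pics/top0.png

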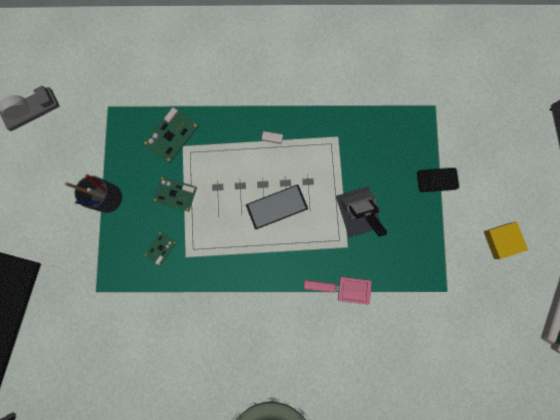

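View pics/scene0.png

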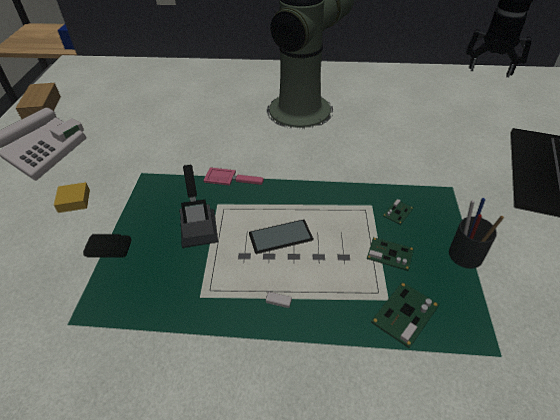

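The top view shows three boards, with the middle-sized one at about (175,193). The black magnifier's handle tip is near (381,231) and the stand base near (360,211). The pink decoy is at (340,289).

```bash
cat > h.py <<'E'
from cell import bot
import numpy as np, cv2
from scipy.spatial.transform import Rotation as R
def wristE(pos,q):
    T=np.eye(4);T[:3,:3]=R.from_quat(np.r_[q[1:],q[0]]).as_matrix();T[:3,3]=pos
    return np.linalg.inv(T@np.array(bot.calibration("wrist")["hand_eye"]))
def ray(c,uv,E=None):
    k=bot.calibration(c);E=k["extrinsics"] if E is None else E
    p=cv2.undistortPoints(np.array([[uv]],float),k["mtx"],np.array([k["k1"],0,0,0.]))[0,0]
    return -E[:3,:3].T@E[:3,3],E[:3,:3].T@np.r_[p,1]
def at(c,uv,z,E=None):
    o,d=ray(c,uv,E);return o+d*(z-o[2])/d[2]
def proj(c,P,E=None):
    k=bot.calibration(c);E=k["extrinsics"] if E is None else E
    return cv2.projectPoints(np.atleast_2d(P).astype(float),cv2.Rodrigues(E[:3,:3])[0],E[:3,3],k["mtx"],np.array([k["k1"],0,0,0.]))[0][:,0]
E
python3 - <<'E'
from h import *
np.set_printoptions(precision=3,suppress=True)
for n,c,uv,z in [("board","top",(175.5,193),.006),("board","scene",(391,254),.006),("big","top",(170,135),.006),("small","top",(160,248),.006),
 ("tip","top",(381,231),.158),("base","top",(361,211),.008),("phone","top",(277,206),.005),("cup","top",(101,196),.08)]: print(n,c,at(c,uv,z))
for c,x,y in(("top",325,170),("scene",160,150)):
    im=cv2.imread(f"pics/{c}0.png")[y:y+75,x:x+75] if c=="top" else cv2.imread(f"pics/{c}0.png")[y:y+105,x:x+75]
    cv2.imwrite(f"pics/{c}c.png",cv2.resize(im,None,fx=5,fy=5,interpolation=cv2.INTER_CUBIC))
a=cv2.imread("pics/topc.png");b=cv2.imread("pics/scenec.png")
o=np.zeros((525,750,3),np.uint8);o[:375,:375]=a;o[:,375:]=b;cv2.imwrite("pics/c.png",o)
E
```

```text
board top [0.626 0.25  0.006]
board scene [0.629 0.257 0.006]
big top [0.785 0.271 0.006]
small top [0.482 0.285 0.006]
tip top [ 0.513 -0.246  0.158]
base top [ 0.577 -0.236  0.008]
phone top [ 0.591 -0.017  0.005]
cup top [0.606 0.413 0.08 ]
```

View pics/c.png

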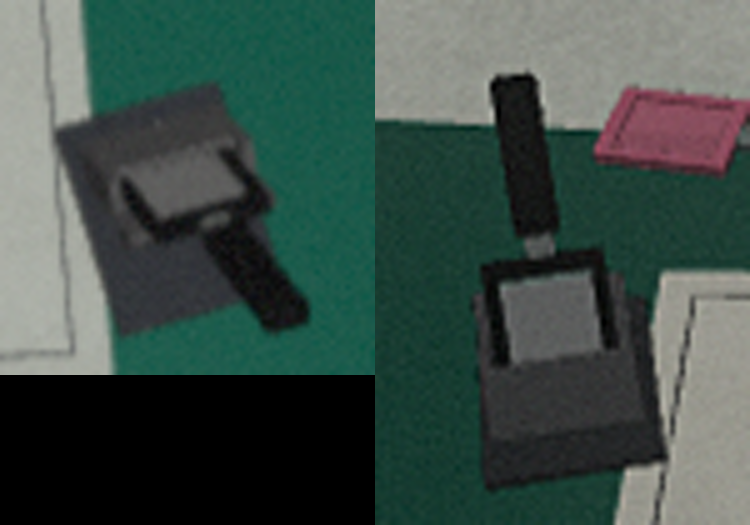

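```bash
cat > fit.py <<'E'
from h import *
from scipy.optimize import least_squares
np.set_printoptions(precision=3,suppress=True)
s,c=np.sin(np.radians(35)),np.cos(np.radians(35))
def mag(p,d):  # point d metres up the handle from lens
    x,y,th=p;f=-np.array([np.cos(th),np.sin(th)])
    return np.r_[np.array([x,y])-.012*f+d*s*f,.052+d*c]
def base(p,a,b):
    x,y,th=p;u=np.array([np.cos(th),np.sin(th)]);v=np.array([-u[1],u[0]])
    return np.r_[np.array([x,y])+a*u+b*v,.008]
T=lambda u,v:(325+u/5-.4,170+v/5-.4)
S=lambda u,v:(160+(u-375)/5-.4,150+v/5-.4)
obs=[("top",T(290,308),lambda p:mag(p,.130)),("top",T(217,235),lambda p:mag(p,.05)),
("scene",S(514,82),lambda p:mag(p,.130)),("scene",S(537,235),lambda p:mag(p,.05)),
("top",T(57,130),lambda p:base(p,.0575,.045)),("top",T(218,83),lambda p:base(p,.0575,-.045)),("top",T(120,333),lambda p:base(p,-.0575,.045)),
("scene",S(488,488),lambda p:base(p,.0575,-.045)),("scene",S(665,460),lambda p:base(p,.0575,.045))]
fun=lambda p:np.concatenate([proj(cm,f(p))[0]-uv for cm,uv,f in obs])
r=least_squares(fun,[.58,-.236,.2],loss="soft_l1")
if __name__=="__main__":
    print(r.x,np.degrees(r.x[2]));print(fun(r.x).reshape(-1,2))
    print("handle",mag(r.x,.09),"lens",mag(r.x,0))
    # boards: green mask
    im=cv2.imread("pics/top0.png")
    for cm in("top","scene"):
        im=cv2.imread(f"pics/{cm}0.png");px=(175,193) if cm=="top" else (391,252)
        mat=np.median(im[120:130,220:240].reshape(-1,3),0) if cm=="top" else np.median(im[300:320,150:170].reshape(-1,3),0)
        print(cm,"mat",mat,"board",im[px[1]-4:px[1]+5:4,px[0]-12:px[0]+13:6].reshape(-1,3).tolist())
    a=cv2.imread("pics/top0.png")[165:225,140:210];b=cv2.imread("pics/scene0.png")[225:285,355:425]
    cv2.imwrite("pics/b.png",cv2.resize(np.hstack([a,b]),None,fx=5.5,fy=5.5,interpolation=cv2.INTER_CUBIC))
E
python3 fit.py
```

```text
[ 0.575 -0.229  0.279] 15.990912756178759
[[-1.555 -0.833]
 [-0.256 -2.502]
 [-0.871 -0.516]
 [-0.152  1.17 ]
 [-0.827  0.17 ]
 [-0.332  0.205]
 [-0.132  1.813]
 [-1.627 -1.62 ]
 [-0.611 -1.714]]
handle [ 0.537 -0.24   0.126] lens [ 0.586 -0.226  0.052]
top mat [72.  88.  24.5] board [[60, 75, 41], [58, 79, 44], [59, 76, 44], [58, 73, 48], [156, 159, 167], [60, 75, 41], [43, 48, 34], [31, 33, 29], [66, 83, 45], [59, 78, 40], [26, 36, 30], [61, 78, 41], [56, 72, 45], [61, 80, 62], [63, 80, 41]]
scene mat [50. 61. 24.] board [[46, 61, 38], [40, 57, 46], [44, 57, 36], [41, 54, 30], [19, 17, 15], [87, 97, 88], [45, 57, 36], [19, 23, 19], [35, 48, 27], [42, 58, 33], [108, 109, 115], [24, 26, 23], [38, 50, 31], [41, 56, 32], [41, 55, 33]]
```

View pics/b.png

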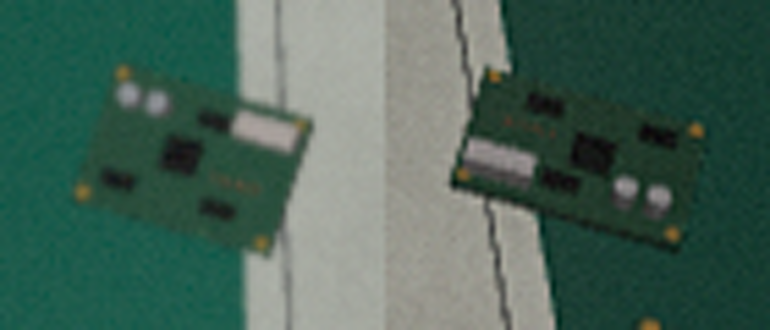

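The board's corners give a centre at top pixel (175.0,193.7), about (0.627,0.253), and the size matches 70×100 mm. I'll check IK for gripping along the handle axis, then the final poses.

```bash
cat >> h.py <<'E'
def Q(y,x):  # tool rot from pointing dir y and jaw dir x
    y=y/np.linalg.norm(y);x=x-y*(x@y);x/=np.linalg.norm(x)
    q=R.from_matrix(np.c_[x,y,np.cross(x,y)]).as_quat();return np.r_[q[3],q[:3]]
E
python3 - <<'E'
from fit import *
p=r.x
h=mag(p,1)-mag(p,0);th=p[2];ly=np.array([-np.sin(th),np.cos(th),0]);lz=np.cross(h,ly)
B=np.array([.627,.253])
gd=bot.grip_depth;print("gd",gd)
for nm,j in(("thick",lz),("width",ly)):
  for sg in(1,-1):
    q=Q(-h,sg*j)
    out=[]
    for d in(.105,.16,.23,.25):
        J=bot.solve_ik(mag(p,d)-h*gd,q);out.append(None if J is None else np.round(J,2))
    print(nm,sg,out)
    for yaw in range(-60,100,20):
      a=np.radians(yaw);y=np.array([np.cos(a),np.sin(a),0]);
      for s2 in (1,-1):
        x=np.array([0,0,s2]) if nm=="thick" else s2*np.array([-y[1],y[0],0])
        J=bot.solve_ik(np.r_[B,.155]-y*(.105-gd),Q(y,x))
        if J is not None and sg==1: print("  final",yaw,s2,np.round(J,2))
E
```

```text
gd 0.0187
thick 1 [array([-0.82,  0.32, -0.71,  0.23,  0.54, -2.58]), array([-0.88,  0.23, -0.69,  0.38,  0.55, -2.65]), array([-0.96,  0.12, -0.64,  0.59,  0.57, -2.75]), array([-0.99,  0.1 , -0.62,  0.65,  0.58, -2.78])]
thick -1 [array([-0.82,  0.32, -0.71,  0.23,  0.54,  0.56]), array([-0.88,  0.23, -0.69,  0.38,  0.55,  0.49]), array([-0.96,  0.12, -0.64,  0.59,  0.57,  0.39]), array([-0.99,  0.1 , -0.62,  0.65,  0.58,  0.36])]
width 1 [array([-0.82,  0.32, -0.71,  0.23,  0.54, -1.01]), array([-0.88,  0.23, -0.69,  0.38,  0.55, -1.08]), array([-0.96,  0.12, -0.64,  0.59,  0.57, -1.18]), array([-0.99,  0.1 , -0.62,  0.65,  0.58, -1.21])]
width -1 [array([-0.82,  0.32, -0.71,  0.23,  0.54,  2.13]), array([-0.88,  0.23, -0.69,  0.38,  0.55,  2.06]), array([-0.96,  0.12, -0.64,  0.59,  0.57,  1.96]), array([-0.99,  0.1 , -0.62,  0.65,  0.58,  1.93])]
```

```bash
python3 - <<'E'
from fit import *
p=r.x
h=mag(p,1)-mag(p,0);th=p[2];ly=np.array([-np.sin(th),np.cos(th),0])
B=np.array([.627,.253]);gd=bot.grip_depth
for z in(.155,.18):
 for nm in("thick","width"):
  for ph in ((0,) if nm=="thick" else (0,10,20,30,40,50)):
   ok=[]
   for yaw in range(-180,180,15):
    a=np.radians(yaw);m=np.array([np.cos(a),np.sin(a),0]);n=np.array([-m[1],m[0],0]);up=np.array([0,0,1.])
    f=np.radians(ph);y=m*np.cos(f)-up*np.sin(f)
    for s2 in(1,-1):
     J=bot.solve_ik(np.r_[B,z]-m*.1+y*gd,Q(y,s2*(up if nm=="thick" else n)))
     if J is not None: ok.append((yaw,s2,np.round(J,2).tolist()))
   print(z,nm,ph,len(ok),ok[::3] if ph in(0,30,40) else [o[0] for o in ok])
for ph in(20,30,40,50):
  f=np.radians(ph);lzb=np.cross(ly,h) # perpendicular
  y=-h*np.cos(f)+np.sin(f)*lzb
  if y[2]>-h[2]*np.cos(f): y=-h*np.cos(f)-np.sin(f)*lzb
  for s2 in(1,-1):
    J=[bot.solve_ik(mag(p,d)+y*gd,Q(y,s2*ly)) for d in(.1,.16)]
    print("grasp",ph,s2,y,[None if j is None else np.round(j,2) for j in J])
E
```

```text
0.155 thick 0 2 [(-30, 1, [0.85, 1.05, -0.78, -1.83, -1.37, 1.57])]
0.155 width 0 2 [(-30, 1, [0.85, 1.05, -0.78, -1.83, -1.37, 0.0])]
0.155 width 10 16 [-60, -60, -45, -45, -30, -30, -15, -15, 45, 45, 60, 60, 90, 90, 105, 105]
0.155 width 20 20 [-60, -60, -45, -45, -30, -30, -15, -15, 0, 0, 45, 45, 60, 60, 75, 75, 90, 90, 105, 105]
0.155 width 30 28 [(-75, 1, [0.74, 1.19, 0.75, 1.8, -0.88, 2.37]), (-60, -1, [0.78, 0.93, 0.22, 1.28, -0.99, -1.09]), (-30, 1, [0.78, 0.54, -0.63, -0.03, -0.99, 1.07]), (-15, -1, [0.7, 0.46, -0.95, -0.62, -0.79, -2.52]), (15, 1, [0.29, 0.47, -1.3, -1.25, -0.02, 0.01]), (30, -1, [0.02, 0.45, -1.28, -1.14, 0.43, 2.87]), (60, 1, [-0.27, 0.45, -0.83, -0.12, 0.99, -1.09]), (75, -1, [-0.29, 0.59, -0.46, 0.55, 1.05, 1.52]), (105, 1, [-0.22, 1.0, 0.35, 1.58, 0.88, -2.37]), (120, -1, [-0.15, 1.26, 0.88, 2.02, 0.74, 0.56])]
0.155 width 40 28 [(-75, 1, [0.71, 1.05, 0.58, 1.58, -0.76, 2.21]), (-60, -1, [0.74, 0.83, 0.14, 1.14, -0.84, -1.24]), (-30, 1, [0.73, 0.48, -0.57, 0.16, -0.81, 1.1]), (-15, -1, [0.65, 0.37, -0.85, -0.28, -0.65, -2.45]), (15, 1, [0.29, 0.27, -1.
[... 2352 characters left out ...]
07, -0.91])]
grasp 30 -1 [ 0.084  0.024 -0.996] [array([-0.59,  0.45, -0.34,  0.73,  0.07,  2.28]), array([-0.63,  0.35, -0.34,  0.82,  0.07,  2.23])]
grasp 40 1 [-0.084 -0.024 -0.996] [array([-0.52,  0.53, -0.19,  0.91, -0.06, -0.8 ]), array([-0.57,  0.44, -0.21,  0.98, -0.07, -0.84])]
grasp 40 -1 [-0.084 -0.024 -0.996] [array([-0.52,  0.53, -0.19,  0.91, -0.06,  2.34]), array([-0.57,  0.44, -0.21,  0.98, -0.07,  2.3 ])]
grasp 50 1 [-0.249 -0.071 -0.966] [array([-0.47,  0.63, -0.04,  1.1 , -0.18, -0.73]), array([-0.51,  0.54, -0.07,  1.15, -0.18, -0.77])]
grasp 50 -1 [-0.249 -0.071 -0.966] [array([-0.47,  0.63, -0.04,  1.1 , -0.18,  2.41]), array([-0.51,  0.54, -0.07,  1.15, -0.18,  2.37])]
```

```bash
cat > g.py <<'E'
from fit import *
gd=bot.grip_depth
def frame(p,ph=40):
    h=mag(p,1)-mag(p,0);th=p[2];ly=np.array([-np.sin(th),np.cos(th),0]);w=np.cross(ly,h)
    if w[2]>0:w=-w
    f=np.radians(ph);y=-h*np.cos(f)+np.sin(f)*w
    return h,ly,w,y,Q(y,ly)
E
python3 - <<'E'
from g import *
p=r.x;h,ly,w,y,q=frame(p)
# current pose -> high over the desk, then pregrasp
bot.move_pose(mag(p,.1)+y*gd-y*.12,q)
pos=np.array(bot.read_position());qq=np.array(bot.read_tool_rot());im=bot.camera("wrist");E=wristE(pos,qq)
np.savez("w.npz",pos=pos,q=qq)
im=im[:,:,::-1].copy();cv2.imwrite("pics/w0.png",im)
C=[mag(p,d)+s*.011*ly-w*t for d in(.05,.13) for s in(-1,1) for t in(.007,)]+[mag(p,.04)+s*.03*ly for s in(-1,1)]
uv=proj("wrist",C,E);print(uv)
for u in uv: cv2.circle(im,tuple(np.int32(np.round(u))),2,(0,0,255),-1)
cv2.imwrite("pics/w1.png",im);print(bot.search_frame("wrist","handle"),bot.read_clock(),pos)
E
```

```text
[[266.221 233.38 ]
 [289.82  233.379]
 [262.251 200.687]
 [293.63  200.687]
 [247.072 229.389]
 [308.984 229.386]]
[{'bbox': [247.4, 172.8, 63.0, 73.5], 'confidence': 0.65}, {'bbox': [299.0, 10.5, 152.6, 99.1], 'confidence': 0.55}] 3.9667 [ 0.54  -0.238  0.235]
```

View pics/w1.png

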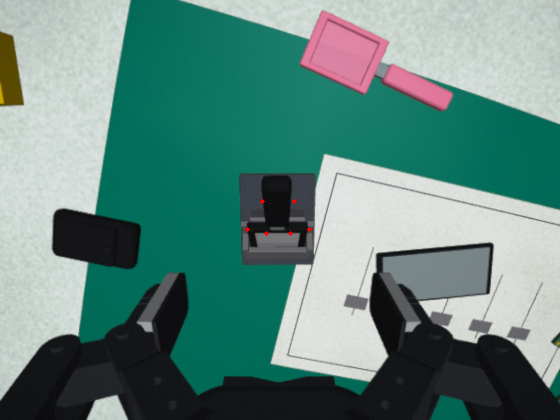

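```bash
python3 - <<'E'
from g import *
d=np.load("w.npz");E=wristE(d["pos"],d["q"]);p=r.x;h,ly,w,y,q=frame(p)
print("cam depth",[(E@np.r_[mag(p,a),1])[2] for a in(0,.05,.13)])
im=cv2.imread("pics/w0.png")[160:280,220:335];K=5
im=cv2.resize(im,None,fx=K,fy=K,interpolation=cv2.INTER_CUBIC);im=cv2.convertScaleAbs(im,alpha=2)
def dr(P,c):
    for u in proj("wrist",P,E): cv2.circle(im,tuple(np.int32(np.round((u-[220,160]+.5)*K))),3,c,-1)
dr([mag(p,a)+s*.011*ly+t*w for a in(.05,.13) for s in(-1,1) for t in(-.007,.007)],(0,0,255))
dr([mag(p,.04)+s*.03*ly+t*w for s in(-1,1) for t in(-.005,.005)],(0,255,255))
dr([base(p,a,b) for a in(-.0575,.0575) for b in(-.045,.045)],(255,0,255))
cv2.imwrite("pics/w2.png",im)
E
```

```text
cam depth [np.float64(0.3507140396467272), np.float64(0.3040187630029117), np.float64(0.22930632037280702)]
```

View pics/w2.png

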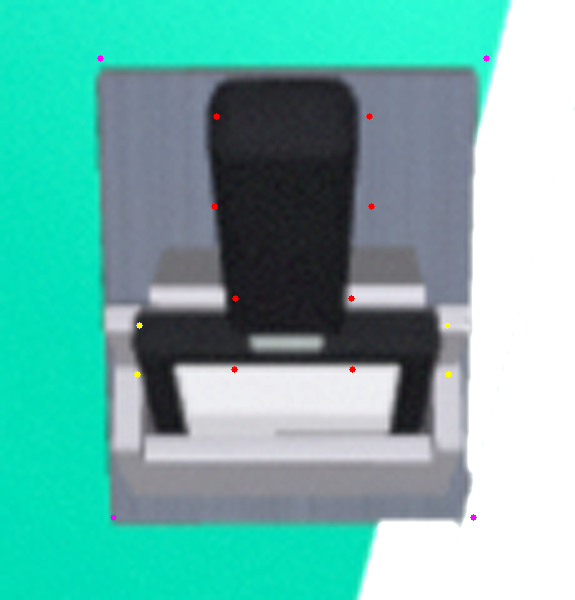

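```bash
cat > fit2.py <<'E'
from g import *
dd=np.load("w.npz");Ew=wristE(dd["pos"],dd["q"])
def axes(P):
    x,y,z,th,le=P;f=-np.array([np.cos(th),np.sin(th),0]);h=np.sin(le)*f+np.cos(le)*np.array([0,0,1.])
    ly=np.array([-np.sin(th),np.cos(th),0]);w=np.cross(ly,h);w=-w if w[2]>0 else w
    return h,ly,w
def pt(P,d,b,t):
    h,ly,w=axes(P);return np.array(P[:3])+d*h+b*ly+t*w
O=[(.13,-1,.007,.011,(211,79)),(.13,1,.007,.011,(357,79)),(.13,-1,-.007,.011,(213,157)),(.13,1,-.007,.011,(356,157)),
(.05,-1,-.007,.011,(231,331)),(.05,1,-.007,.011,(344,331)),(.04,-1,.005,.03,(136,309)),(.04,1,.005,.03,(440,309)),(.04,-1,-.005,.03,(137,362)),(.04,1,-.005,.03,(438,362))]
def fun2(P):
    s=np.sign((O[0][4][0]-O[1][4][0]))
    a=[pt(P,d,b*SG*hw,t) for d,b,t,hw,_ in O]
    e=(proj("wrist",a,Ew)-[(220+u/5-.5,160+v/5-.5) for *_,(u,v) in O]).ravel()
    return np.r_[e,(P[2]-.052)/.001]
l0=mag(r.x,0)
best=None
for SG in(1,-1):
    z=least_squares(fun2,[*l0,r.x[2],np.radians(35)],loss="soft_l1")
    if best is None or z.cost<best.cost:best=z;sg=SG
SG=sg;P=best.x
if __name__=="__main__":
    print(SG,P,np.degrees(P[3:]));print(fun2(P)[:-1].reshape(-1,2));print("handle",pt(P,.09,0,0))
E
python3 fit2.py
```

```text
1 [ 0.585 -0.227  0.051  0.282  0.652] [16.15  37.346]
[[-0.488 -1.116]
 [ 0.651 -1.2  ]
 [-1.263  0.601]
 [ 1.221  0.516]
 [-0.485  3.841]
 [ 0.446  3.778]
 [-0.339  0.151]
 [ 0.196 -0.014]
 [-0.915 -0.784]
 [ 0.987 -0.951]]
handle [ 0.533 -0.242  0.123]
```

```bash
python3 - <<'E'
from fit2 import *
h,ly,w=axes(P);f=np.radians(40);y=-h*np.cos(f)+np.sin(f)*w;q=Q(y,ly)
G=pt(P,.1,0,0)+y*gd
np.savez("grasp.npz",h=h,ly=ly,y=y,q=q,G=G)
bot.move_pose(G-y*.10,q)
print("hit",bot.move_linear(G,speed=.08,until_force=8),bot.read_position()-G)
bot.set_gripper(0.0,80)
print("w",bot.read_gripper_width(),"F",bot.read_ft_force())
pos=np.array(bot.read_position())
hd=np.r_[h[:2]/np.linalg.norm(h[:2])*np.sin(np.radians(36)),np.cos(np.radians(36))]
print(bot.move_linear(pos+hd*.02,speed=.05,until_force=25),bot.read_ft_force())
print(bot.move_linear(pos+hd*.07,speed=.08,until_force=25),bot.read_ft_force(),bot.read_gripper_width(),bot.read_clock())
cv2.imwrite("pics/w3.png",bot.camera("wrist")[:,:,::-1])
E
```

```text
hit False [ 0.    -0.     0.001]
w 0.24642751527546045 F [-0.889  0.228  2.577]
False [ 0.172 -0.15  -1.176]
False [ 0.357  1.389 -1.056] 0.24460711779843852 7.5417
```

View pics/w3.png

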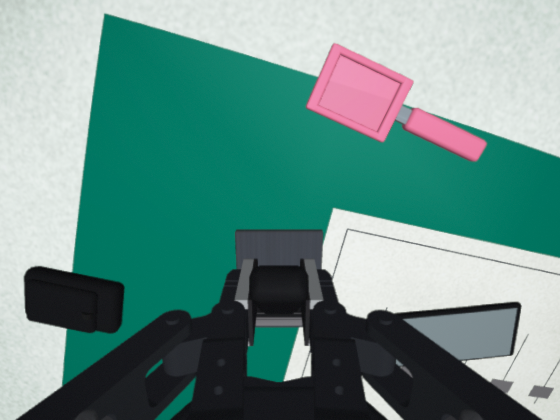

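```bash
python3 - <<'E'
from h import *
g=np.load("grasp.npz");gd=bot.grip_depth
pos=np.array(bot.read_position());bot.move_linear(pos+[0,0,.09],speed=.15)
B=np.array([.627,.253]);a=np.radians(20);m=np.array([np.cos(a),np.sin(a),0]);n=np.array([-m[1],m[0],0]);f=np.radians(40)
y=m*np.cos(f)-np.array([0,0,np.sin(f)]);q=Q(y,n);T=np.r_[B,.152]-m*.1+y*gd
bot.move_pose(T+[0,0,.06],q);bot.move_linear(T,speed=.1);bot.wait(.3)
print(bot.read_position()-T,bot.read_gripper_width(),bot.read_ft_force(),bot.read_clock())
for c in("scene","top"):
    im=bot.camera(c)[:,:,::-1].copy();cv2.imwrite(f"pics/{c}1.png",im)
    C=[np.r_[B,.152]+m*d+n*s for d,s in((.04,.03),(.04,-.03),(-.04,-.03),(-.04,.03),(-.05,.011),(-.05,-.011))]
    for u in proj(c,C): cv2.circle(im,tuple(np.int32(np.round((u)))),1,(0,0,255),-1)
    x,yy=np.int32(proj(c,[np.r_[B,.1]])[0]);cv2.imwrite(f"pics/{c}2.png",cv2.resize(im[max(0,yy-60):yy+60,x-50:x+50],(400,480),interpolation=cv2.INTER_CUBIC))
cv2.imwrite("pics/f.png",np.hstack([cv2.imread("pics/scene2.png"),cv2.imread("pics/top2.png")]))
E
```

```text
[3.56980872e-04 8.13902106e-05 8.00875157e-04] 0.24594072298677336 [-0.00307584 -0.0360335  -0.48708302] 11.1417
```

View pics/f.png

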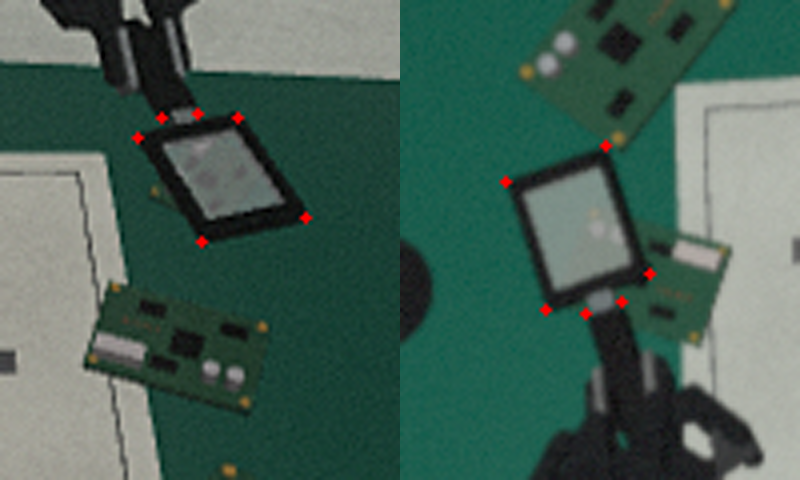

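View pics/scene1.png

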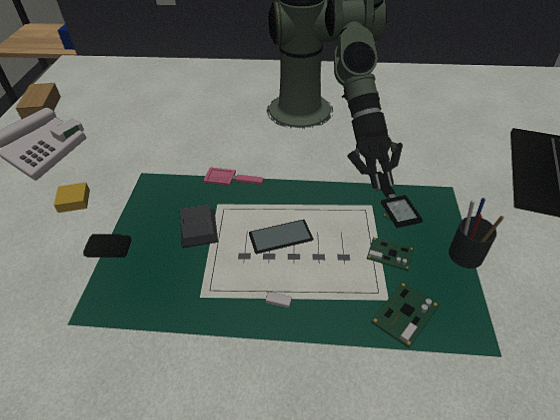

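```bash
python3 - <<'E'
from cell import bot
import numpy as np
print(np.abs(bot.read_joint_vel()).max(),bot.read_gripper_width(),bot.read_clock());bot.close_job()
E
```

```text
0.006685348650106283 0.24230208918389518 11.2417
the job is handed in; nothing more can be done
```

I drew the magnifier out of its stand, turned it level and handed the job in at 11.2 s. The gripper was still holding it over the middle-sized board. The hand-in reported no verdict.

**Grasp:** The wrist camera showed the handle leaning about 37° rather than 35°, and about 4–5 mm from my first fit. I corrected for that before gripping it across its width at 80 N. It came out along its own line with under 3 N on the wrist.

**Final position:** I aimed the lens centre at (0.627, 0.253) and 152 mm above the desk. The arm reached that pose to within 1 mm. In both the scene and top pictures, the frame corners predicted for a level lens match the real ones to about 1–2 px, roughly 5 mm or less. That also puts the tilt within a few degrees.

**Hold and surroundings:**
- **Hold:** The fingers stayed about 21 mm apart on the 22 mm handle, and the joints were practically still.
- **Surroundings:** In the final scene picture the stand is empty. By eye, nothing on the desk has moved.

**Disagreements:**
- The top and scene cameras put the board's middle about 7 mm apart in y, so I used the mean, well inside the 30 mm tolerance.
- In the wrist-camera fit, the lower edge of the handle was off by about 4 px, which had no effect on the grasp.

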